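# Wedge the rocking mortar stand

### The arm

A 6-joint arm with a two-finger parallel gripper is mounted at the origin on a cart in front of the work surface, level with it; the furniture and walls round the work are solid. World frame = base frame: x ahead of the robot, y to its left, z up, the work surface at z = 0. Lengths are in mm, angles in rad, forces in N, time in s.
With the tool pointing down it reaches from about 275 to 1000 mm from the base axis. Payload 8.4 kg.
Tool frame: the origin (TCP) lies on the centre line of the jaws, within the pads' length; the fingertips stand 22 mm ahead of it and the grasp point (between the pads) lies 3 mm ahead of it; z points along the fingers, x is the direction in which the jaws open and shut, and the axes are right-handed (so a half turn about z gives the same grasp; the last joint's range is limited). The gripper opens to 85 mm and grips with 20 to 120 N. Pads are 22 mm wide; open, the fingers measure 114 mm over their backs; the gripper's body (76 mm by 85 mm) begins 54 mm behind the grasp point. The pads swing forward as they close: fully open they stand 13 mm farther back than shut.
Start: joints at [1.212, 0.353, 1.633, -0, 1.155, -0.002], TCP at [218.297, 585.64, 253.281] pointing down, gripper open.
Joint ranges: [-2.63, 2.63], [-0.92, 2.1], [0.06, 2.66], [-1.3, 4.44], [0, 2.69], [-3.02, 3.02]. Speed limits (rad/s): [2.22, 2.22, 2.79, 3.14, 3.14, 3.14].

### API

Orientations are given as [roll, pitch, yaw] about the fixed x, y, z axes, in that order (R = Rz(yaw) Ry(pitch) Rx(roll)).
In Python, from rig import status, viewer, job gives the robot as it stands.
- The arm moves only by the tool send_rows, never from a script. Its argument "plan" is a list of rows, each a list of 3 entries, a list of its own where there are three numbers: the shift along the tool's x, y, z in m, then the turn, a rotation vector about the tool's x, y, z in rad, then the opening, from -1 (shut) to 1 (fully open). In form: [[[x, y, z], [rx, ry, rz], jaw], ...]. A call has exactly 5 rows; each row is the pose to reach, as a shift and turn from the pose measured when the call began, along the tool's axes at that moment; what a row does not reach only later rows make up. A row lasts 1/12 s, in which the tool goes at most 41.7 mm and 7.16 degrees, less where a joint would pass 70% of its speed; a pose out of reach is approached as far as the arm can. A call with a gripper value outside its range is refused whole. The fingers move at their own pace and stop on an object; "squeeze" is the grip in N (left out, the last holds). Time passes only in rows, so rows that repeat a pose let the fingers close, or fill a call up. It gives the time, the measured TCP pose, the force and the opening at its end, in the units of the state.
- status.sense(): the state, without advancing time (a new reading comes with each control period).
- viewer.grab_frame(name): name is "scene" or "top"; returns the picture (420x560x3 uint8, red, green, blue); there is no depth.
- viewer.camera_params(name): a dict with "intrinsics" (3x3 intrinsics, pixels), "dist_coeffs" ([k1, k2, p1, p2, k3] as OpenCV has them; the pictures are not rectified), "xyz" and "orientation" of the camera in the world. Camera axes: x right, y down, z forward; pixel columns grow to the right and rows downward; lengths in mm; the calibration is good to about 2 mm. A picture is of the moment at which its call begins. camera_params takes no time and is no camera call.
- job.sign_off(): hands the job in, once; it reports no verdict.
Trained networks look in the newest picture that a camera, given by its name, has taken for a name from the list of things; names that differ only in an ending like _2 or _b are one class to them, and where a whole thing is asked for, a point or a joint stands for the part that bears it (a point fixed in the world has none). Each returns a list of dicts, best first, with "p" (0 to 1); they miss things now and then, are a little off and sometimes report something else, mostly with a low value. They report only what shows in the picture. A call takes as long as a camera call.
- viewer.cut_out(label, camera): "mask" (420x560 bool, what is visible of it) and "extent" ([left, top, width, height] in pixels, round what is visible of it).
The state is a dict: "clock": time; "qpos": joint angles; "qvel": joint speeds; "joint_efforts": joint torques, N m; "eef_pos": TCP position; "tcp_rot": TCP orientation; "contact_force": force on the tool from outside, world axes, zero at the start; "wrist_torque": the same for the moment, N m; "opening": opening from 0.0 (shut) to 1.0 (fully open).
Only numpy, scipy, OpenCV 4.12 (cv2) and the standard library are available. Lean on these libraries where they do the work, as an engineer would, in place of code of your own. Each camera call takes 0.05 s, during which the arm holds its last target.

### The job

The mortar's wooden stand rocks because its far right foot (the one away from the robot, towards its right) is short. With the fingertips push the wooden wedge along the table, thin edge first, under that foot until it is snug and bears weight, without jacking the stand up, and then press down on the corner above the foot to make sure that it no longer dips. Push on if it still does; pick nothing up, leave the stand where it is and the other things alone, and finish clear of everything.

Things in the scene. Friction and masses are not known exactly. Their poses are not given: they have to be found in the camera images.
- stand: loose wooden stand, 1.6 kg: board 150 (x) x 170 (y) mm, top 44 mm above the table, underside 26 mm; a brass mortar (93 mm wide, rim 134 mm above the table) is fixed on it at x -22, y +26 mm. Four round steel feet, 22 mm wide, at x +-58, y +-68 mm; the one at x +58, y -68 is short. It stands level on the other three. Origin: middle, at table height; z up; at zero yaw x points away from the robot
- corner (a point): point on the top of the stand's board straight above the short foot, 17 mm in from both edges, free to press. Unwedged, some 4 N down here tips the stand until the short foot strikes the table, so the corner dips 5 to 11 mm; wedged, it yields less than 2 mm
- short_foot (a point): point straight under the short foot at the height of the other feet's undersides; the foot ends in a round dome of 11 mm radius, whose lowest point hangs 5 to 11 mm above this point, differently each time and not given
- wedge: wooden wedge flat on the table, 100 mm long, 40 wide, rising evenly from 2 mm at the thin edge to 18 mm at the heel, 60 g. Origin: under the middle of the thin edge; x points from heel to thin edge. It starts 25 to 50 mm from the foot, pointing roughly at it. It slides with under 1 N until the foot bears on it, then the push rises to several N; past 6 to 9 N it jacks the stand. It stays where left
- wedge_heel (a point): middle of the wedge's upright flat heel face (40 mm wide, 18 mm high), 9 mm up
- weight: brass balance weight, 34 mm wide, 44 mm high, bystander; origin under its centre
- dropper: dropper bottle, 34 mm wide, 102 mm high, bystander; origin under its centre
- mug: tea mug, 82 mm wide, 91 mm high, bystander; origin under its centre
- stamp: rubber stamp with a turned handle, 34 x 48 mm, 81 mm high, bystander; origin under its centre

How it is judged:
By the outcome, as a careful person would: the job done as asked, in the order asked, and still so for the second after the job is handed in, with the robot touching nothing.
It also fails if it takes over 48 s, if anything falls off the work surface, if the arm or the gripper's body presses on something with over 40 N, if the wrist force passes 120 N, or if a joint passes its speed limit or range.

## Working session

There is one attempt and no reset: what is moved stays moved. The work goes in short steps, Python scripts to look and compute and a tool call to move; the robot and the scene stay as the last step left them, time stands still between calls to the robot, and variables do not carry over. Pictures are saved under pics/ and viewed, and the job is handed in when it is done.

Besides the shell and the picture viewer there is one more tool, called after "Call:" by a JSON object that holds its "fn" and its "kwargs". send_rows: Moves the arm, as the interface text tells. Its arguments: {"type":"object","properties":{"plan":{"type":"array"},"squeeze":{"type":"number"}},"required":["plan"]}

```bash
mkdir -p pics; ls; python3 - <<'E'
from rig import status, viewer
import cv2
s=status.sense();print(s)
for n in("scene","top"):
    im=viewer.grab_frame(n);cv2.imwrite(f"pics/{n}0.png",im[:,:,::-1]);print(viewer.camera_params(n))
E
```

```text
pics
{'clock': 0.0, 'qpos': array([ 1.21163167e+00,  3.53667175e-01,  1.63412269e+00,  1.77564505e-05,
        1.15520725e+00, -2.40831578e-03]), 'qvel': array([ 0.0015622 ,  0.00069162, -0.00041277, -0.00037344,  0.00101337,
        0.00034232]), 'joint_efforts': array([-5.09392703e-03, -6.05240107e+01, -3.42066514e+01, -4.03397289e-04,
        9.28765250e-03, -2.09742257e-05]), 'eef_pos': array([218.11748176, 585.23266721, 252.55467434]), 'tcp_rot': array([-3.14157304e+00,  1.40442586e-03,  1.21403282e+00]), 'contact_force': array([-0.17517542, -0.48536505, -0.22532052]), 'wrist_torque': array([-0.02012647, -0.02272686, -0.00879948]), 'opening': 0.9999637534805178}
{'intrinsics': array([[440.75670092,   0.        , 281.40040641],
       [  0.        , 440.75670092, 207.2034457 ],
       [  0.        ,   0.        ,   1.        ]]), 'dist_coeffs': array([0.01162742, 0.        , 0.        , 0.        , 0.        ]), 'xyz': array([-210.99721239,  553.15135862,  543.54291774]), 'orientation': array([-2.05745541, -0.02598789, -2.12920927])}
{'intrinsics': array([[475.20848896,   0.        , 284.60240015],
       [  0.        , 475.20848896, 202.48328233],
       [  0.        ,   0.        ,   1.        ]]), 'dist_coeffs': array([-0.04788103,  0.        ,  0.        ,  0.        ,  0.        ]), 'xyz': array([ 322.89991207,   99.37308404, 1216.8982354 ]), 'orientation': array([-2.96832955, -0.00712803, -1.59756791])}
```

View pics/scene0.png

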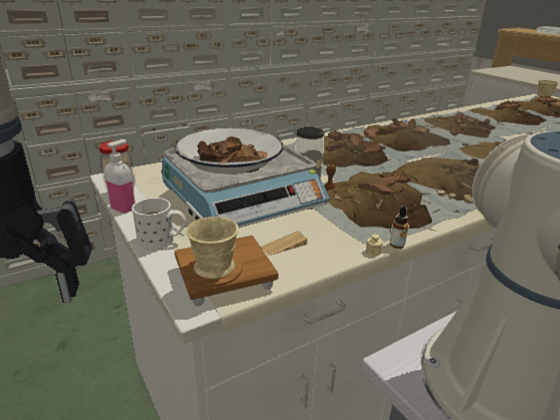

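View pics/top0.png

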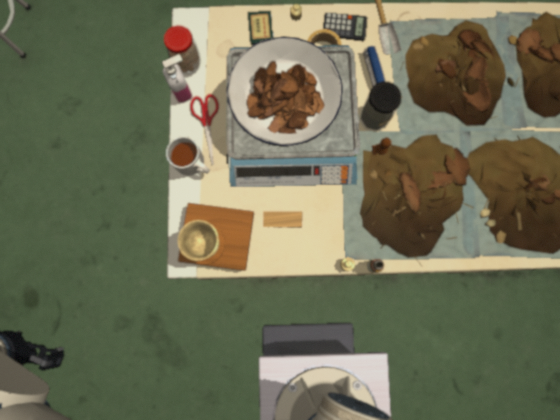

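The scene camera shows the stand at about (225,265), the wedge at (288,243) and the balance scale behind it. In the top view the stand is at (215,237) and the wedge at (283,219), lying to the right of the stand, with the short foot near the board corner at (251,210). Next I'll localise them by fitting masks.

```bash
cat > h.py <<'E'
import numpy as np, cv2
from scipy.spatial.transform import Rotation as R
from rig import viewer
def cam(n):
    p=viewer.camera_params(n); return p['intrinsics'],p['dist_coeffs'],np.array(p['xyz']),R.from_euler('xyz',p['orientation']).as_matrix()
def proj(n,P):
    K,d,t,M=cam(n); P=(np.atleast_2d(P)-t)@M
    return cv2.projectPoints(P,np.zeros(3),np.zeros(3),K,d)[0][:,0]
def unproj(n,uv,z):
    K,d,t,M=cam(n); u=cv2.undistortPoints(np.array(uv,float).reshape(-1,1,2),K,d)[:,0]
    r=np.c_[u,np.ones(len(u))]@M.T
    return t+r*((z-t[2])/r[:,2])[:,None]
def hullmask(n,P,S=4):
    q=proj(n,P); h=cv2.convexHull(q.astype(np.float32))[:,0]
    m=np.zeros((420*S,560*S),np.uint8); cv2.fillPoly(m,[np.round((h+.5)*S-.5).astype(int)],255)
    return cv2.resize(m,(560,420),interpolation=cv2.INTER_AREA)/255.
def place(L,x,y,yaw):
    c,s=np.cos(yaw),np.sin(yaw); L=np.asarray(L,float)
    return np.c_[x+c*L[:,0]-s*L[:,1],y+s*L[:,0]+c*L[:,1],L[:,2]]
WED=[(0,-20,0),(0,20,0),(0,-20,2),(0,20,2),(-100,-20,0),(-100,20,0),(-100,-20,18),(-100,20,18)]
BOARD=[(a*75,b*85,z) for a in(-1,1) for b in(-1,1) for z in(26,44)]
E
python3 - <<'E'
from h import *
import pickle
D={}
for n in("top","scene"):
    im=viewer.grab_frame(n);D[n,'im']=im
    for l in("wedge","stand","weight","dropper","mug","stamp"):
        r=viewer.cut_out(l,n); D[n,l]=r
        for k in r[:2]: print(n,l,round(k['p'],2),k['extent'],k['mask'].sum())
pickle.dump(D,open('d0.pkl','wb'))
for n in("top","scene"):
  for l in("wedge","stand"):
    if D[n,l]:
        m=D[n,l][0]['mask'];c=cv2.minAreaRect(np.argwhere(m)[:,::-1].astype(np.float32));b=cv2.boxPoints(c)
        print(n,l,b.round(1).tolist(),unproj(n,b,10 if l=='wedge' else 44).round(1).tolist())
E
```

```text
top wedge 0.83 [262.3, 210.5, 37.5, 16.4] 602
top stand 0.75 [174.2, 202.6, 80.4, 69.9] 4156
top weight 0.59 [340.9, 259.3, 15.7, 10.1] 144
top dropper 0.61 [366.8, 258.9, 17.1, 12.8] 181
top dropper 0.41 [338.9, 255.8, 15.1, 15.8] 148
top mug 0.9 [166.9, 134.6, 44.1, 41.7] 1124
top mug 0.4 [177.9, 202.0, 74.6, 69.9] 4121
top stamp 0.57 [371.0, 136.9, 21.4, 18.7] 234
scene wedge 0.92 [260.2, 229.8, 48.9, 23.3] 609
scene stand 0.81 [173.7, 217.6, 104.4, 89.7] 5688
scene weight 0.67 [361.4, 235.5, 22.4, 18.0] 271
scene dropper 0.55 [392.1, 205.4, 14.8, 43.7] 555
scene mug 0.89 [132.1, 201.5, 55.7, 50.6] 2006
scene mug 0.27 [323.1, 166.1, 12.1, 23.5] 214
scene stamp 0.69 [324.8, 164.8, 11.8, 25.7] 251
top wedge [[263.0, 211.0], [301.0, 211.0], [301.0, 227.0], [263.0, 227.0]] [[513.0, 141.2, 10.0], [510.5, 43.6, 10.0], [469.2, 44.9, 10.0], [471.7, 142.0, 10.0]]
top stand [[174.6999969482422, 261.5], [182.8000030517578, 201.39999389648438], [253.8000030517578, 210.89999389648438], [245.6999969482422, 271.0]] [[387.7, 359.3, 44.0], [537.3, 340.7, 44.0], [508.5, 162.9, 44.0], [360.2, 185.1, 44.0]]
scene wedge [[261.1000061035156, 245.8000030517578], [302.1000061035156, 227.89999389648438], [308.79998779296875, 243.0], [267.70001220703125, 261.0]] [[503.9, 143.4, 10.0], [523.6, 19.5, 10.0], [460.8, 44.4, 10.0], [446.3, 160.2, 10.0]]
scene stand [[168.1999969482422, 226.1999969482422], [261.6000061035156, 204.3000030517578], [280.6000061035156, 285.29998779296875], [187.3000030517578, 307.20001220703125]] [[629.0, 308.1, 44.0], [619.8, 76.0, 44.0], [326.8, 203.5, 44.0], [355.4, 370.6, 44.0]]
```

```bash
python3 - <<'E'
import cv2
a=cv2.imread('pics/top0.png')[140:290,150:400];cv2.imwrite('pics/c_top.png',cv2.resize(a,None,fx=3.2,fy=3.2,interpolation=cv2.INTER_CUBIC))
a=cv2.imread('pics/scene0.png')[180:310,120:440];cv2.imwrite('pics/c_sc.png',cv2.resize(a,None,fx=2.5,fy=2.5,interpolation=cv2.INTER_CUBIC))
E
```

```text
(no output)
```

View pics/c_top.png

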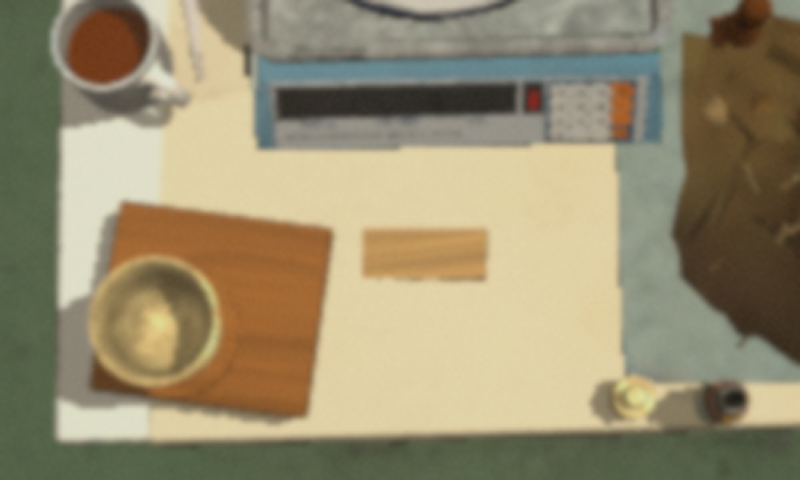

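View pics/c_sc.png

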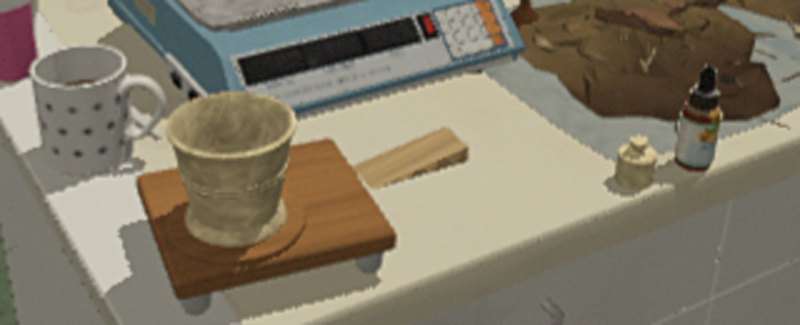

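```bash
cat > fit.py <<'E'
from h import *
import pickle
from scipy.optimize import minimize, least_squares
D=pickle.load(open('d0.pkl','rb'))
def f(p,ns):
    e=0
    for n in ns:
        m=hullmask(n,place(WED,*p)); t=cv2.GaussianBlur(D[n,'wedge'][0]['mask'].astype(float),(0,0),.8)
        e+=((cv2.GaussianBlur(m,(0,0),.8)-t)**2).sum()
    return e
x0=[491,145,np.pi/2]
for ns in(["top"],["scene"],["top","scene"]):
    r=minimize(f,x0,args=(ns,),method='Nelder-Mead',options=dict(initial_simplex=[x0,[500,145,1.57],[491,155,1.57],[491,145,1.67]],xatol=.02,fatol=.01))
    print(ns,r.x.round(3),r.fun)
# by-hand corners, top view
def up(c,s,o): return (np.array(c)+.5)/s-.5+o
wt=up([(362,229),(488,229),(487,280),(362,279)],3.2,[150,140])
WL=[(0,20,2),(-100,20,18),(-100,-20,18),(0,-20,2)]
WL=[(0,-20,2),(-100,-20,18),(-100,20,18),(0,20,2)]
r=least_squares(lambda p:(proj("top",place(WL,*p))-wt).ravel(),x0);print('wedge hand',r.x.round(3),r.fun.round(1))
W=r.x
bt=up([(120,203),(332,230),(306,416),(92,388)],3.2,[150,140])
BL=[(75,85,44),(75,-85,44),(-75,-85,44),(-75,85,44)]
r=least_squares(lambda p:(proj("top",place(BL,*p))-bt).ravel(),[450,260,0]);print('stand',r.x.round(3),r.fun.round(1))
S=r.x
print('foot',place([(58,-68,0)],*S))
for n in("top","scene"):
    s=3;im=cv2.resize(D[n,'im'][:,:,::-1],None,fx=s,fy=s,interpolation=cv2.INTER_CUBIC)
    def poly(P,c): cv2.polylines(im,[np.round((proj(n,P)+.5)*s-.5).astype(int)],True,c,1)
    poly(place(BL,*S),(0,255,0));poly(place(WL,*W),(255,0,0))
    poly(place(np.array(BL)*[1,1,0]+[0,0,26],*S),(0,255,255))
    a=np.linspace(0,6.28,40)
    for fx in(-58,58):
        for fy in(-68,68): poly(place(np.c_[fx+11*np.cos(a),fy+11*np.sin(a),0*a],*S),(0,0,255))
    poly(place([(-100,-20,0),(-100,20,0),(-100,20,18),(-100,-20,18)],*W),(255,0,255))
    im=im[420:870,450:1250] if n=='top' else im[540:930,420:1220]
    cv2.imwrite(f'pics/ov_{n}.png',im)
E
python3 fit.py
```

```text
['top'] [494.273 142.747   1.532] 5.939582738118352
['scene'] [494.294 140.757   1.537] 6.498218374406022
['top', 'scene'] [493.813 142.115   1.537] 15.618550733378864
wedge hand [493.27  142.195   1.521] [ 0.3  0.2 -0.1  0.1 -0.1 -0.2 -0.1 -0.1]
stand [ 4.48101e+02  2.57534e+02 -1.51000e-01] [-0.2 -1.   0.7 -1.   0.6  1.  -1.1  0.9]
foot [[495.23047226 181.59449735   0.        ]]
```

View pics/ov_top.png

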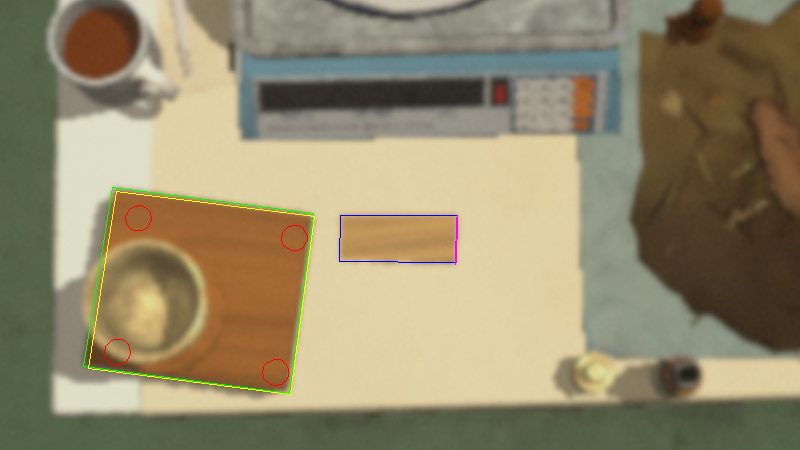

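View pics/ov_scene.png

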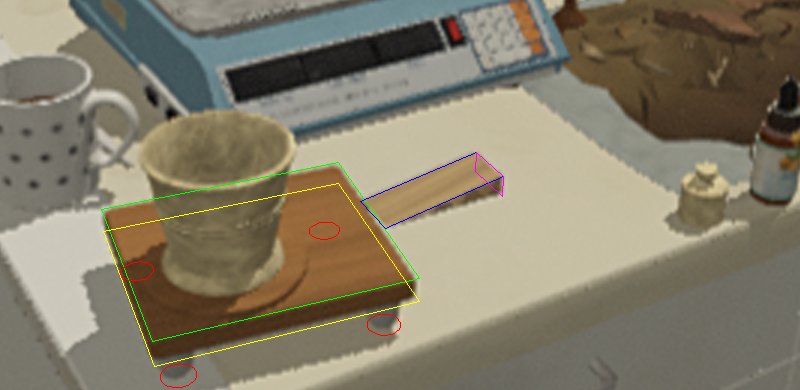

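The overlays agree with the pictures: board outline within about 1–2 px, and wedge outline on its edges. The wedge axis passes almost exactly through the foot, at about (495,181) mm, with a gap of about 39 mm. I'll go above a point behind the heel, with the jaws shut and the tool x across the push.

```bash
cat > go.py <<'E'
import sys,numpy as np
from rig import status
from scipy.spatial.transform import Rotation as R
s=status.sense(); a=[float(v) for v in sys.argv[1:]]
M=R.from_euler('xyz',s['tcp_rot'])
d=M.inv().apply(np.array(a[:3])-s['eef_pos'])/1000
T=R.from_euler('xyz',[np.pi,0,a[3] if len(a)>3 else -0.036])
print('t',round(s['clock'],2),'pos',s['eef_pos'].round(1),'rot',s['tcp_rot'].round(3),'F',s['contact_force'].round(2))
print('shift',d.round(4),'turn',(M.inv()*T).as_rotvec().round(4))
E
python3 go.py 489 14 200
```

```text
t 0.8 pos [218.3 585.6 253.3] rot [ 3.142 -0.     1.214] F [ 0.27 -0.13 -0.08]
shift [-0.4411  0.4533  0.0533] turn [-0.   -0.    1.25]
```

Call:
{"fn": "send_rows", "kwargs": {"plan": [[[-0.441,0.453,0.02],[0,0,1.25],-1],[[-0.441,0.453,0.02],[0,0,1.25],-1],[[-0.441,0.453,0.02],[0,0,1.25],-1],[[-0.441,0.453,0.02],[0,0,1.25],-1],[[-0.441,0.453,0.02],[0,0,1.25],-1]]}}

```text
clock: 1.22
eef_pos: [307.7, 395.7, 246.7]
tcp_rot: [-3.142, -0.0, 0.584]
contact_force: [1.3, -1.0, -0.1]
opening: 0.297
```

```bash
python3 go.py 489 14 200
```

```text
t 1.22 pos [307.7 395.7 246.7] rot [-3.142 -0.     0.584] F [ 1.34 -1.02 -0.09]
shift [-0.059   0.4185  0.0467] turn [-1.000e-04 -3.000e-04  6.195e-01]
```

Call:
{"fn": "send_rows", "kwargs": {"plan": [[[-0.059,0.4185,0.03],[0,0,0.62],-1],[[-0.059,0.4185,0.03],[0,0,0.62],-1],[[-0.059,0.4185,0.03],[0,0,0.62],-1],[[-0.059,0.4185,0.03],[0,0,0.62],-1],[[-0.059,0.4185,0.03],[0,0,0.62],-1]]}}

```text
clock: 1.63
eef_pos: [396.8, 207.8, 232.2]
tcp_rot: [-3.141, -0.001, -0.042]
contact_force: [1.2, 0.3, -0.4]
opening: 0.001
```

```bash
python3 go.py 489 14 150
```

```text
t 1.63 pos [396.8 207.8 232.2] rot [-3.141e+00 -1.000e-03 -4.200e-02] F [ 1.16  0.35 -0.43]
shift [0.1001 0.1898 0.0822] turn [-0.0007 -0.0011 -0.0059]
```

Call:
{"fn": "send_rows", "kwargs": {"plan": [[[0.1,0.19,0.01],[0,0,-0.006],-1],[[0.1,0.19,0.01],[0,0,-0.006],-1],[[0.1,0.19,0.02],[0,0,-0.006],-1],[[0.1,0.19,0.06],[0,0,-0.006],-1],[[0.1,0.19,0.08],[0,0,-0.006],-1]]}}

```text
clock: 2.05
eef_pos: [481.0, 33.9, 176.5]
tcp_rot: [-3.141, -0.007, -0.037]
contact_force: [1.0, 0.8, -0.2]
opening: -0.001
```

```bash
python3 go.py 489.3 14 29
```

```text
t 2.05 pos [481.   33.9 176.5] rot [-3.141 -0.007 -0.037] F [ 1.05  0.8  -0.23]
shift [0.0079 0.0197 0.1475] turn [-0.001  -0.0071 -0.0008]
```

Call:
{"fn": "send_rows", "kwargs": {"plan": [[[0.008,0.023,0.01],[-0.001,-0.007,-0.001],-1],[[0.008,0.023,0.03],[-0.001,-0.007,-0.001],-1],[[0.008,0.023,0.06],[-0.001,-0.007,-0.001],-1],[[0.008,0.023,0.1],[-0.001,-0.007,-0.001],-1],[[0.008,0.023,0.12],[-0.001,-0.007,-0.001],-1]]}}

```text
clock: 2.47
eef_pos: [487.8, 10.3, 53.6]
tcp_rot: [3.142, 0.002, -0.037]
contact_force: [-1.3, 0.4, -0.2]
opening: -0.001
```

```bash
python3 go.py 489.3 12 29; python3 - <<'E'
from rig import viewer
import cv2
a=viewer.grab_frame("scene")[180:310,120:440,::-1];cv2.imwrite('pics/s1.png',cv2.resize(a,None,fx=2.5,fy=2.5,interpolation=cv2.INTER_CUBIC))
E
```

```text
t 2.47 pos [487.8  10.3  53.6] rot [ 3.142e+00  2.000e-03 -3.700e-02] F [-1.34  0.44 -0.17]
shift [ 0.0015 -0.0017  0.0246] turn [ 0.      0.0021 -0.0006]
```

View pics/s1.png

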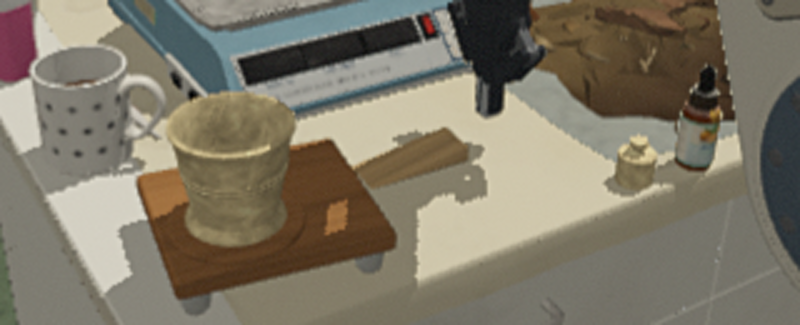

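The view shows the shut fingertips at about (488,112) in the crop, right of and behind the wedge heel at (460,148), with nothing else disturbed. Next I'll descend behind the heel.

Call:
{"fn": "send_rows", "kwargs": {"plan": [[[0.0015,-0.001,0.008],[0,0.002,0],-1],[[0.0015,-0.001,0.016],[0,0.002,0],-1],[[0.0015,-0.001,0.022],[0,0.002,0],-1],[[0.0015,-0.001,0.0245],[0,0.002,0],-1],[[0.0015,-0.001,0.0245],[0,0.002,0],-1]]}}

```text
clock: 2.93
eef_pos: [487.8, 11.4, 27.2]
tcp_rot: [3.141, 0.004, -0.036]
contact_force: [0.1, 0.1, 0.5]
opening: 0.0
```

```bash
python3 go.py 489.7 26 29
```

```text
t 2.93 pos [487.8  11.4  27.2] rot [ 3.141  0.004 -0.036] F [0.1  0.08 0.46]
shift [ 0.0014 -0.0146 -0.0018] turn [ 0.0002  0.0037 -0.0002]
```

Call:
{"fn": "send_rows", "kwargs": {"plan": [[[0.001,-0.005,-0.002],[0,0.003,0],-1],[[0.0015,-0.01,-0.002],[0,0.003,0],-1],[[0.0015,-0.015,-0.002],[0,0.003,0],-1],[[0.0015,-0.02,-0.002],[0,0.003,0],-1],[[0.0015,-0.025,-0.002],[0,0.003,0],-1]]}}

```text
clock: 3.35
eef_pos: [490.5, 37.1, 29.5]
tcp_rot: [3.141, -0.0, -0.036]
contact_force: [0.2, -1.1, 0.6]
opening: 0.002
```

Call:
{"fn": "send_rows", "kwargs": {"plan": [[[0.0,-0.005,0],[0,0,0],-1],[[0,-0.01,0],[0,0,0],-1],[[0,-0.015,0],[0,0,0],-1],[[0,-0.02,0],[0,0,0],-1],[[0,-0.022,0],[0,0,0],-1]]}}

```text
clock: 3.77
eef_pos: [491.3, 59.7, 29.5]
tcp_rot: [3.141, 0.0, -0.035]
contact_force: [0.4, -0.9, 0.4]
opening: 0.002
```

```bash
python3 go.py 489.7 26 29;  python3 - <<'E'
from rig import viewer
import cv2
for n,y,x in(("scene",180,120),("top",140,150)):
    a=viewer.grab_frame(n)[y:y+140,x:x+250,::-1];cv2.imwrite(f'pics/{n}2.png',cv2.resize(a,None,fx=3,fy=3,interpolation=cv2.INTER_CUBIC))
E
```

```text
t 3.77 pos [491.3  59.7  29.5] rot [ 3.141  0.    -0.035] F [ 0.45 -0.87  0.4 ]
shift [-0.0004  0.0338  0.0005] turn [0.0002 0.     0.0006]
```

View pics/scene2.png

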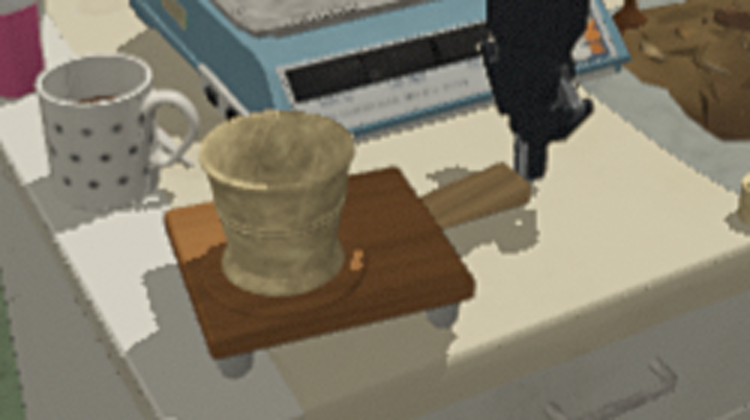

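View pics/top2.png

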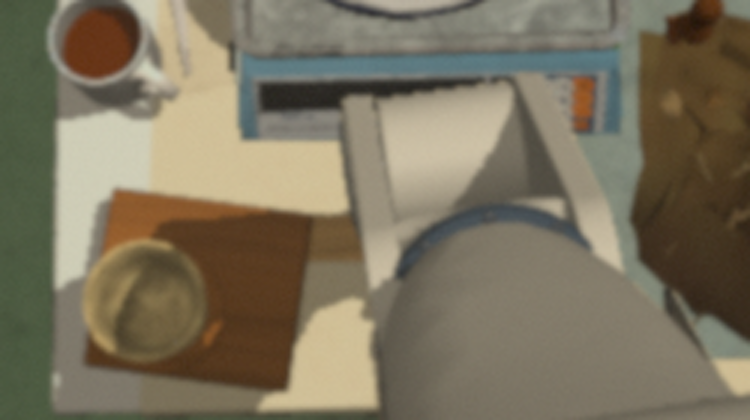

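Fingers are on the heel at crop (530,180), pushing straight. The thin edge is now just under the board, and the stand hasn't moved. I'll keep going, then slow down.

Call:
{"fn": "send_rows", "kwargs": {"plan": [[[0.0,-0.004,0],[0,0,0],-1],[[0,-0.008,0],[0,0,0],-1],[[0,-0.012,0],[0,0,0],-1],[[0,-0.016,0],[0,0,0],-1],[[0,-0.018,0],[0,0,0],-1]]}}

```text
clock: 4.28
eef_pos: [491.9, 78.0, 29.5]
tcp_rot: [3.141, 0.0, -0.035]
contact_force: [-0.2, 0.5, -0.5]
opening: 0.001
```

Call:
{"fn": "send_rows", "kwargs": {"plan": [[[0.0,-0.001,0],[0,0,0],-1],[[0,-0.002,0],[0,0,0],-1],[[0,-0.003,0],[0,0,0],-1],[[0,-0.004,0],[0,0,0],-1],[[0,-0.005,0],[0,0,0],-1]]}}

```text
clock: 4.7
eef_pos: [492.0, 83.0, 29.5]
tcp_rot: [3.141, 0.0, -0.035]
contact_force: [-0.0, -0.7, 0.2]
opening: -0.001
```

Call:
{"fn": "send_rows", "kwargs": {"plan": [[[0.0,-0.001,0],[0,0,0],-1],[[0,-0.002,0],[0,0,0],-1],[[0,-0.003,0],[0,0,0],-1],[[0,-0.004,0],[0,0,0],-1],[[0,-0.005,0],[0,0,0],-1]]}}

```text
clock: 5.12
eef_pos: [492.2, 88.1, 29.4]
tcp_rot: [3.141, 0.0, -0.035]
contact_force: [0.4, 0.4, 0.6]
opening: -0.0
```

Call:
{"fn": "send_rows", "kwargs": {"plan": [[[0.0,-0.0008,0],[0,0,0],-1],[[0,-0.0016,0],[0,0,0],-1],[[0,-0.0024,0],[0,0,0],-1],[[0,-0.0032,0],[0,0,0],-1],[[0,-0.004,0],[0,0,0],-1]]}}

```text
clock: 5.53
eef_pos: [492.3, 92.1, 29.4]
tcp_rot: [3.141, 0.0, -0.035]
contact_force: [-0.7, -0.5, -0.3]
opening: -0.001
```

Call:
{"fn": "send_rows", "kwargs": {"plan": [[[0.0,-0.0008,0],[0,0,0],-1],[[0,-0.0016,0],[0,0,0],-1],[[0,-0.0024,0],[0,0,0],-1],[[0,-0.0032,0],[0,0,0],-1],[[0,-0.004,0],[0,0,0],-1]]}}

```text
clock: 5.95
eef_pos: [492.5, 96.2, 29.4]
tcp_rot: [3.141, 0.0, -0.035]
contact_force: [0.7, 0.4, -0.4]
opening: 0.002
```

Call:
{"fn": "send_rows", "kwargs": {"plan": [[[0.0,-0.0006,0],[0,0,0],-1],[[0,-0.0012,0],[0,0,0],-1],[[0,-0.0018,0],[0,0,0],-1],[[0,-0.0024,0],[0,0,0],-1],[[0,-0.003,0],[0,0,0],-1]]}}

```text
clock: 6.37
eef_pos: [492.6, 99.3, 29.4]
tcp_rot: [3.141, 0.0, -0.035]
contact_force: [1.0, -0.0, -0.3]
opening: -0.0
```

Call:
{"fn": "send_rows", "kwargs": {"plan": [[[0.0,-0.0006,0],[0,0,0],-1],[[0,-0.0012,0],[0,0,0],-1],[[0,-0.0018,0],[0,0,0],-1],[[0,-0.0024,0],[0,0,0],-1],[[0,-0.003,0],[0,0,0],-1]]}}

```text
clock: 6.78
eef_pos: [492.7, 102.3, 29.5]
tcp_rot: [3.141, 0.0, -0.035]
contact_force: [-0.2, -0.5, -0.4]
opening: -0.0
```

Call:
{"fn": "send_rows", "kwargs": {"plan": [[[0.0,-0.0006,0],[0,0,0],-1],[[0,-0.0012,0],[0,0,0],-1],[[0,-0.0018,0],[0,0,0],-1],[[0,-0.0024,0],[0,0,0],-1],[[0,-0.003,0],[0,0,0],-1]]}}

```text
clock: 7.2
eef_pos: [492.8, 105.4, 29.5]
tcp_rot: [3.141, 0.0, -0.035]
contact_force: [0.6, -0.7, 0.0]
opening: -0.001
```

Call:
{"fn": "send_rows", "kwargs": {"plan": [[[0.0,-0.0004,0],[0,0,0],-1],[[0,-0.0008,0],[0,0,0],-1],[[0,-0.0012,0],[0,0,0],-1],[[0,-0.0016,0],[0,0,0],-1],[[0,-0.002,0],[0,0,0],-1]]}}

```text
clock: 7.62
eef_pos: [492.9, 107.4, 29.4]
tcp_rot: [3.141, 0.0, -0.035]
contact_force: [0.5, 0.1, -0.2]
opening: -0.001
```

Call:
{"fn": "send_rows", "kwargs": {"plan": [[[0.0,-0.0004,0],[0,0,0],-1],[[0,-0.0008,0],[0,0,0],-1],[[0,-0.0012,0],[0,0,0],-1],[[0,-0.0016,0],[0,0,0],-1],[[0,-0.002,0],[0,0,0],-1]]}}

```text
clock: 8.03
eef_pos: [493.0, 109.4, 29.4]
tcp_rot: [3.141, 0.0, -0.035]
contact_force: [0.1, -0.3, -0.2]
opening: -0.002
```

```bash
python3 go.py 489.7 26 29;  python3 - <<'E'
from rig import viewer
import cv2
for n,y,x in(("scene",180,120),("top",140,150)):
    a=viewer.grab_frame(n)[y:y+140,x:x+250,::-1];cv2.imwrite(f'pics/{n}3.png',cv2.resize(a,None,fx=3,fy=3,interpolation=cv2.INTER_CUBIC))
E
```

```text
t 8.03 pos [493.  109.4  29.4] rot [ 3.141  0.    -0.035] F [ 0.12 -0.31 -0.2 ]
shift [-0.0003  0.0835  0.0005] turn [0.0001 0.0001 0.0008]
```

View pics/scene3.png

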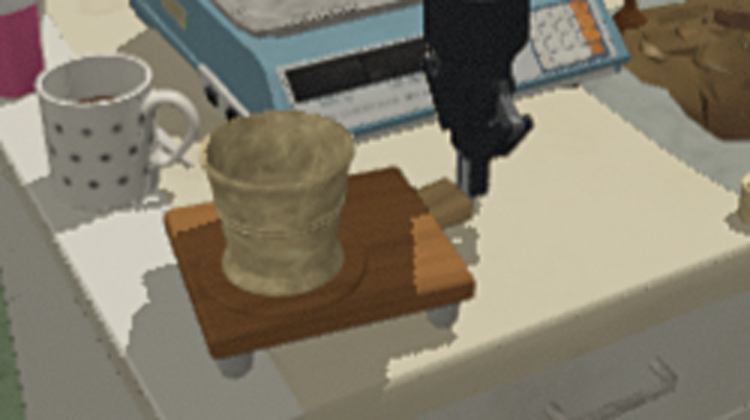

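The wedge is still advancing freely (heel at crop (465,205)) and the stand is unmoved. I'll continue.

Call:
{"fn": "send_rows", "kwargs": {"plan": [[[0.0,-0.0004,0],[0,0,0],-1],[[0,-0.0008,0],[0,0,0],-1],[[0,-0.0012,0],[0,0,0],-1],[[0,-0.0016,0],[0,0,0],-1],[[0,-0.002,0],[0,0,0],-1]]}}

```text
clock: 8.55
eef_pos: [493.1, 111.5, 29.5]
tcp_rot: [3.142, 0.0, -0.035]
contact_force: [0.2, 0.0, -0.1]
opening: 0.001
```

Call:
{"fn": "send_rows", "kwargs": {"plan": [[[0.0,-0.0004,0],[0,0,0],-1],[[0,-0.0008,0],[0,0,0],-1],[[0,-0.0012,0],[0,0,0],-1],[[0,-0.0016,0],[0,0,0],-1],[[0,-0.002,0],[0,0,0],-1]]}}

```text
clock: 8.97
eef_pos: [493.1, 113.6, 29.5]
tcp_rot: [3.142, 0.0, -0.035]
contact_force: [0.5, 0.3, 0.1]
opening: 0.003
```

Call:
{"fn": "send_rows", "kwargs": {"plan": [[[0.0,-0.0004,0],[0,0,0],-1],[[0,-0.0008,0],[0,0,0],-1],[[0,-0.0012,0],[0,0,0],-1],[[0,-0.0016,0],[0,0,0],-1],[[0,-0.002,0],[0,0,0],-1]]}}

```text
clock: 9.38
eef_pos: [493.2, 115.6, 29.5]
tcp_rot: [3.142, 0.0, -0.035]
contact_force: [-0.0, -0.0, 0.6]
opening: 0.003
```

Call:
{"fn": "send_rows", "kwargs": {"plan": [[[0.0,-0.0004,0],[0,0,0],-1],[[0,-0.0008,0],[0,0,0],-1],[[0,-0.0012,0],[0,0,0],-1],[[0,-0.0016,0],[0,0,0],-1],[[0,-0.002,0],[0,0,0],-1]]}}

```text
clock: 9.8
eef_pos: [493.3, 117.6, 29.4]
tcp_rot: [3.141, 0.0, -0.035]
contact_force: [-0.1, -1.5, -0.6]
opening: 0.001
```

Call:
{"fn": "send_rows", "kwargs": {"plan": [[[0.0,-0.0004,0],[0,0,0],-1],[[0,-0.0008,0],[0,0,0],-1],[[0,-0.0012,0],[0,0,0],-1],[[0,-0.0016,0],[0,0,0],-1],[[0,-0.002,0],[0,0,0],-1]]}}

```text
clock: 10.22
eef_pos: [493.3, 119.5, 29.5]
tcp_rot: [3.141, 0.0, -0.035]
contact_force: [0.3, -2.6, -0.2]
opening: -0.001
```

```bash
python3 go.py 489.7 26 29
```

```text
t 10.22 pos [493.3 119.5  29.5] rot [ 3.141  0.    -0.035] F [ 0.32 -2.63 -0.16]
shift [-0.0003  0.0936  0.0005] turn [0.0003 0.0001 0.0009]
```

The push is rising: −2.6 N, so the foot bears on the wedge. I'll take smaller steps now.

Call:
{"fn": "send_rows", "kwargs": {"plan": [[[0.0,-0.0003,0],[0,0,0],-1],[[0,-0.0006,0],[0,0,0],-1],[[0,-0.0008,0],[0,0,0],-1],[[0,-0.001,0],[0,0,0],-1],[[0,-0.001,0],[0,0,0],-1]]}}

```text
clock: 10.63
eef_pos: [493.3, 120.4, 29.4]
tcp_rot: [3.141, 0.0, -0.035]
contact_force: [-0.4, -3.4, 0.8]
opening: -0.003
```

Call:
{"fn": "send_rows", "kwargs": {"plan": [[[0.0,-0.0003,0],[0,0,0],-1],[[0,-0.0006,0],[0,0,0],-1],[[0,-0.0008,0],[0,0,0],-1],[[0,-0.001,0],[0,0,0],-1],[[0,-0.001,0],[0,0,0],-1]]}}

```text
clock: 11.05
eef_pos: [493.3, 121.4, 29.5]
tcp_rot: [3.141, 0.0, -0.035]
contact_force: [-0.0, -5.9, 1.4]
opening: -0.0
```

5.9 N means it's snug, so I'll stop here, back off and rise.

Call:
{"fn": "send_rows", "kwargs": {"plan": [[[0,0.004,0],[0,0,0],-1],[[0,0.012,0],[0,0,0],-1],[[0,0.02,-0.005],[0,0,0],-1],[[0,0.025,-0.03],[0,0,0],-1],[[0,0.025,-0.06],[0,0,0],-1]]}}

```text
clock: 11.47
eef_pos: [490.6, 94.8, 88.7]
tcp_rot: [3.14, 0.005, -0.036]
contact_force: [0.4, 0.0, 0.2]
opening: 0.0
```

```bash
python3 go.py 494.5 181 100;  python3 - <<'E'
from rig import viewer
import cv2
for n,y,x in(("scene",180,120),("top",140,150)):
    a=viewer.grab_frame(n);cv2.imwrite(f'pics/{n}4f.png',a[:,:,::-1]);a=a[y:y+140,x:x+250,::-1];cv2.imwrite(f'pics/{n}4.png',cv2.resize(a,None,fx=3,fy=3,interpolation=cv2.INTER_CUBIC))
E
```

```text
t 11.47 pos [490.6  94.8  88.7] rot [ 3.14   0.005 -0.036] F [0.37 0.04 0.2 ]
shift [ 0.0007 -0.0862 -0.0114] turn [0.0015 0.0048 0.0001]
```

View pics/scene4.png

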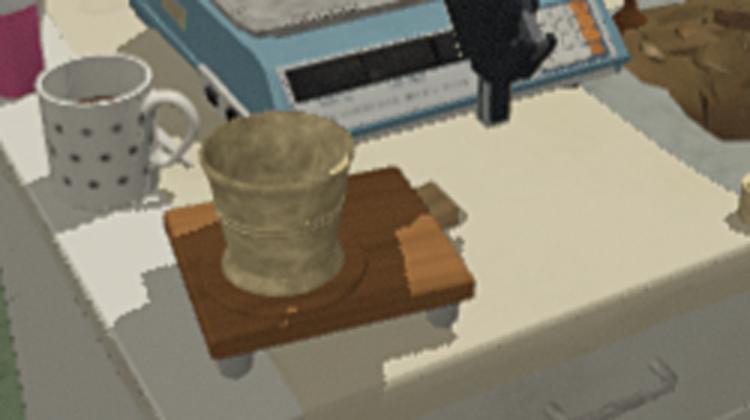

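View pics/top4.png

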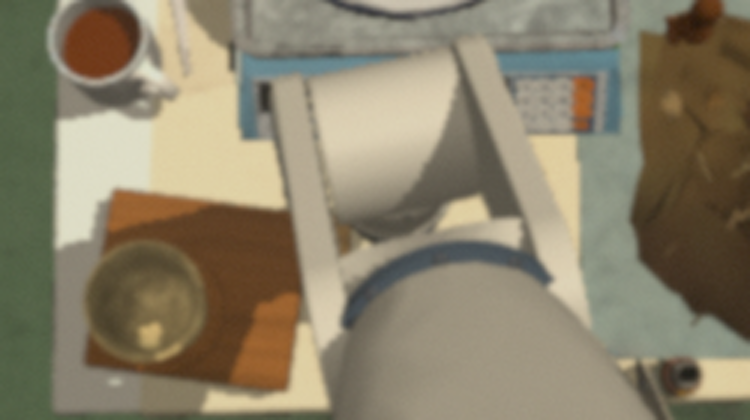

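The stand's corners show at the same pixels as before (165,212), (398,168) and (475,290), so it has been neither jacked nor shifted. The wedge is left with its heel at (450,205). Now I'll press the corner.

Call:
{"fn": "send_rows", "kwargs": {"plan": [[[0.0007,-0.01,-0.008],[0.001,0.004,0],-1],[[0.001,-0.035,-0.011],[0.001,0.004,0],-1],[[0.001,-0.065,-0.011],[0.001,0.004,0],-1],[[0.001,-0.086,-0.011],[0.001,0.004,0],-1],[[0.001,-0.086,-0.011],[0.001,0.004,0],-1]]}}

```text
clock: 11.98
eef_pos: [499.4, 185.5, 104.5]
tcp_rot: [-3.138, -0.011, -0.034]
contact_force: [-0.3, 0.0, 0.4]
opening: -0.001
```

```bash
python3 go.py 494.5 181 72
```

```text
t 11.98 pos [499.4 185.5 104.5] rot [-3.138 -0.011 -0.034] F [-0.33  0.03  0.37]
shift [-0.0051  0.0047  0.0324] turn [-0.0035 -0.0108  0.0017]
```

Call:
{"fn": "send_rows", "kwargs": {"plan": [[[-0.003,0.003,0.008],[-0.003,-0.01,0.001],-1],[[-0.005,0.004,0.016],[-0.003,-0.01,0.001],-1],[[-0.005,0.0045,0.024],[-0.003,-0.01,0.001],-1],[[-0.005,0.0045,0.029],[-0.003,-0.01,0.001],-1],[[-0.005,0.0045,0.031],[-0.003,-0.01,0.001],-1]]}}

```text
clock: 12.4
eef_pos: [493.7, 180.2, 71.9]
tcp_rot: [3.141, 0.001, -0.036]
contact_force: [-0.2, -0.1, -0.1]
opening: 0.001
```

```bash
python3 go.py 494.5 181 66
```

```text
t 12.4 pos [493.7 180.2  71.9] rot [ 3.141e+00  1.000e-03 -3.600e-02] F [-0.23 -0.11 -0.14]
shift [ 0.0008 -0.0008  0.0059] turn [ 0.0004  0.0014 -0.0004]
```

Call:
{"fn": "send_rows", "kwargs": {"plan": [[[0.0008,-0.0008,0.001],[0,0.001,0],-1],[[0.0008,-0.0008,0.002],[0,0.001,0],-1],[[0.0008,-0.0008,0.003],[0,0.001,0],-1],[[0.0008,-0.0008,0.004],[0,0.001,0],-1],[[0.0008,-0.0008,0.005],[0,0.001,0],-1]]}}

```text
clock: 12.82
eef_pos: [494.8, 181.0, 67.1]
tcp_rot: [3.141, -0.0, -0.036]
contact_force: [0.5, 0.7, -0.2]
opening: 0.002
```

Call:
{"fn": "send_rows", "kwargs": {"plan": [[[0,0,0.0004],[0,0,0],-1],[[0,0,0.0007],[0,0,0],-1],[[0,0,0.001],[0,0,0],-1],[[0,0,0.001],[0,0,0],-1],[[0,0,0.001],[0,0,0],-1]]}}

```text
clock: 13.23
eef_pos: [494.8, 181.1, 66.1]
tcp_rot: [3.141, -0.0, -0.036]
contact_force: [-0.3, 0.4, 0.4]
opening: 0.004
```

Call:
{"fn": "send_rows", "kwargs": {"plan": [[[0,0,0.0004],[0,0,0],-1],[[0,0,0.0007],[0,0,0],-1],[[0,0,0.001],[0,0,0],-1],[[0,0,0.001],[0,0,0],-1],[[0,0,0.001],[0,0,0],-1]]}}

```text
clock: 13.65
eef_pos: [494.9, 181.1, 65.7]
tcp_rot: [3.142, -0.001, -0.036]
contact_force: [-1.1, -0.3, 8.4]
opening: 0.0
```

Call:
{"fn": "send_rows", "kwargs": {"plan": [[[0,0,0.0004],[0,0,0],-1],[[0,0,0.0008],[0,0,0],-1],[[0,0,0.001],[0,0,0],-1],[[0,0,0.001],[0,0,0],-1],[[0,0,0.001],[0,0,0],-1]]}}

```text
clock: 14.07
eef_pos: [495.0, 181.1, 65.6]
tcp_rot: [3.142, -0.001, -0.036]
contact_force: [-3.2, -1.3, 13.7]
opening: 0.001
```

```bash
python3 go.py 494.5 181 66
```

```text
t 14.07 pos [495.  181.1  65.6] rot [ 3.142e+00 -1.000e-03 -3.600e-02] F [-3.16 -1.31 13.67]
shift [-0.0005  0.0001 -0.0004] turn [ 0.     -0.0007 -0.0003]
```

At 13.7 N the corner yields only about 0.5 mm (unwedged it would dip 5–11 mm at about 4 N). I'll lift straight off and move clear.

Call:
{"fn": "send_rows", "kwargs": {"plan": [[[0,0,-0.003],[0,0,0],-1],[[0,0,-0.01],[0,0,0],-1],[[0,0,-0.03],[0,0,0],-1],[[0,0,-0.06],[0,0,0],-1],[[0,0,-0.1],[0,0,0],-1]]}}

```text
clock: 14.48
eef_pos: [493.3, 180.5, 165.0]
tcp_rot: [3.14, 0.004, -0.036]
contact_force: [0.5, -0.1, 0.1]
opening: -0.003
```

Call:
{"fn": "send_rows", "kwargs": {"plan": [[[0,0.02,-0.03],[0,0,0],-1],[[0,0.06,-0.06],[0,0,0],-1],[[0,0.1,-0.09],[0,0,0],-1],[[0,0.14,-0.1],[0,0,0],-1],[[-0.02,0.18,-0.1],[0,0,0],-1]]}}

```text
clock: 14.9
eef_pos: [476.2, 15.4, 267.5]
tcp_rot: [3.14, -0.004, -0.035]
contact_force: [1.7, -1.1, 0.4]
opening: 0.001
```

Call:
{"fn": "send_rows", "kwargs": {"plan": [[[-0.04,0.04,0],[0,0,0],-1],[[-0.08,0.08,0],[0,0,0],-1],[[-0.12,0.12,0],[0,0,0],-1],[[-0.13,0.13,0],[0,0,0],-1],[[-0.13,0.13,0],[0,0,0],-1]]}}

```text
clock: 15.32
eef_pos: [337.9, -111.6, 267.2]
tcp_rot: [3.139, -0.002, -0.036]
contact_force: [0.9, 0.2, 0.5]
opening: -0.001
```

```bash
python3 go.py 494.5 181 66; python3 - <<'E'
from rig import viewer
import cv2
for n,y,x in(("scene",180,120),("top",140,150)):
    a=viewer.grab_frame(n);cv2.imwrite(f'pics/{n}5f.png',a[:,:,::-1]);a=a[y:y+140,x:x+250,::-1];cv2.imwrite(f'pics/{n}5.png',cv2.resize(a,None,fx=3,fy=3,interpolation=cv2.INTER_CUBIC))
E
```

```text
t 15.32 pos [ 337.9 -111.6  267.2] rot [ 3.139e+00 -2.000e-03 -3.600e-02] F [0.89 0.16 0.54]
shift [ 0.1455 -0.2985  0.2009] turn [ 0.0022 -0.0023 -0.0002]
```

View pics/scene5.png

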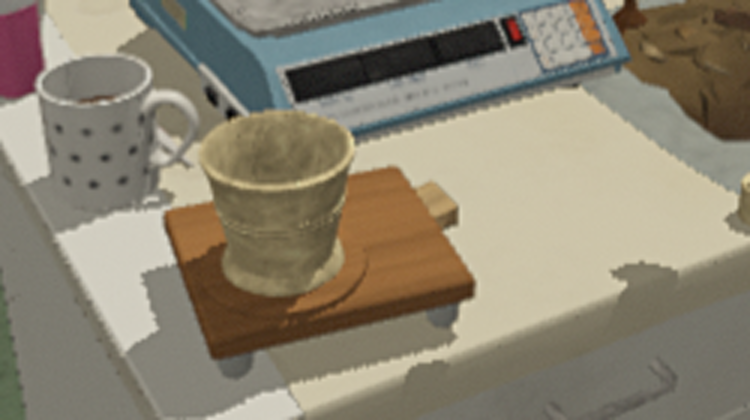

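View pics/top5f.png

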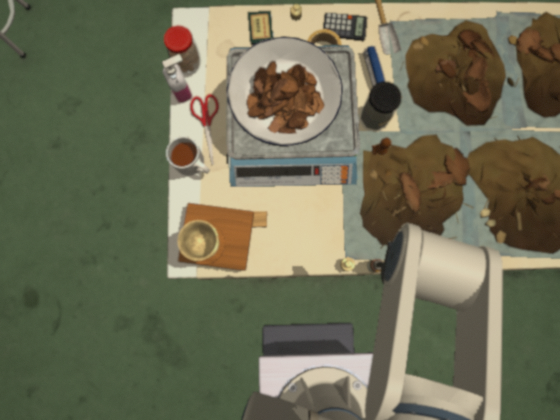

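The final view shows the wedge under the corner with its heel showing at (440,205), the stand where it was, and the dropper and weight upright near the right front. One numeric check for any stand shift, then I'll hand in.

```bash
python3 - <<'E'
import cv2,numpy as np
for n,(y0,y1,x0,x1) in(("scene",(225,310,165,285)),("top",(196,278,172,256))):
    a,b=[cv2.GaussianBlur(cv2.imread(f'pics/{n}{k}.png',0),(0,0),1) for k in('0','5f')]
    M=np.eye(2,3,dtype=np.float32)
    print(n,cv2.findTransformECC(a[y0:y1,x0:x1],b[y0:y1,x0:x1],M,cv2.MOTION_EUCLIDEAN))
E
python3 - <<'E'
from rig import status,job
print(status.sense()['qvel'].round(3)); print(job.sign_off())
E
```

```text
scene (0.9822434985113871, array([[ 0.9999975 ,  0.00224425, -0.12334078],
       [-0.00224425,  0.9999975 ,  0.0775345 ]], dtype=float32))
top (0.994225781327477, array([[ 9.9999952e-01, -9.8907424e-04,  6.2864579e-02],
       [ 9.8907424e-04,  9.9999952e-01, -2.1967672e-02]], dtype=float32))
[ 0.055  0.035 -0.042  0.018 -0.02   0.061]
the job is handed in; nothing more can be done
None
```

The wedge is snug under the short far-right foot and the stand no longer dips there. I handed the job in at about 15.4 s of the 48 s allowed.

- **Push:** with the jaws shut, I pushed the wedge by its heel about 90 mm along the table, thin edge first. It slid freely until the foot bore on it. The push then rose from 1.5 N to 5.9 N over the last 4 mm, and I stopped there. That last reading is just below the 6–9 N range where jacking starts.
- **Press:** I pressed the corner above the foot with 13.7 N. It yielded about 0.5 mm, against the 5–11 mm it would dip unwedged, so no second push was needed.
- **Last checks:** comparing the first and last pictures, the stand shifted by about 0.1 pixel, which is no measurable movement. The bystanders looked untouched by eye. The gripper finished about 245 mm above the table, touching nothing.

No check failed. I did not measure the wedge's position again after the press; its heel showed in the expected place in the last pictures.

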